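# Change the label roll on the dispenser

### The job

The label dispenser has run out. First take the empty cardboard core off its spindle and leave it inside the blue crate; then lift the yellow label roll out of the wooden rack and stand it upright on the bench, letting go so that you can change your grip, and finally lower it gently over the spindle, without dropping it, until it rests fully down on the black turntable. Leave the other two rolls in their stalls and do not disturb the brushes, the glue bottle or the tin.

Things in the scene. Friction and masses are not known exactly. Their poses are not given: they have to be found in the camera images.
- roll_yellow: Yellow paper label roll on a brown core, a rigid upright tube: outside diameter 66, bore 44 (wall 11), height 90, 160 g. Origin: centre of its underside; z up its axis. Starts in any one of the rack's stalls, where it can only be pinched by its wall at the open front, one finger in the bore (no room there once on the spindle; on the bench it can be taken across the outside).
- roll_white: White label roll, otherwise the same as the yellow one, in another stall. Stays there.
- roll_green: Green label roll, otherwise the same as the yellow one, in another stall. Stays there.
- rack: Fixed plywood rack, 248 wide (local y), 90 deep (x), 100 high; origin: centre of its underside; front faces local -x. Three stalls centred at local y = -80, 0, 80, x = 0, each 72 wide, 74 deep, floor 12 thick, so roll tops stand at 102. Partitions and back 8 thick, 100 high; the front has only an 8 thick lip up to 30 above the bench.
- dispenser: Fixed label dispenser: grey base 150 x 130 x 12 (local x -63 to 87), a black round turntable of diameter 98 with its top at 25, an upright aluminium spindle in its centre. A steel peel bar 51 high stands at local x = 78, across local y. Origin: on the spindle axis at bench level, z up.
- seat (a point): Centre of the turntable's top (25 above the bench), on the spindle axis, where the underside of the mounted roll comes to rest. The spindle rises from here: diameter 38 up to 93, then a cone to diameter 18 at its tip, 105 above this point (15 above the top of a seated roll or core).
- core: Empty brown cardboard core, a rigid tube of outside diameter 52, bore 44, height 90, 40 g. At the start it stands on the turntable with the spindle through it. Origin: centre of one end (the lower at the start), z along its axis.
- core_top (a point): Centre of the other end of the empty core (the upper at the start).
- crate: Fixed blue slatted plastic crate, open above: 220 (local x) x 280 (local y) x 80 high, walls and floor 6 thick, with a post 12 x 12 inside each corner; empty. Origin: centre of its underside, z up.
- crate_in (a point): Centre of the crate's inner floor (6 above the bench), axes as the crate.
- brush0: Shaving brush standing upright, black handle and cream bristles, diameter 40, height 113; origin: centre of its underside. Bystander.
- brush1: Second such shaving brush. Bystander.
- brush2: Third such shaving brush. Bystander.
- glue: White glue bottle with a red cap, diameter 56, height 140; origin: centre of its underside. Bystander.
- tin: Steel tin with a blue label, diameter 70, height 75; origin: centre of its underside. Bystander.

How it is judged:
On the way, in this order (a step that is already met when the one before it is completed fails the run):
1. the empty core lies or stands inside the blue crate, let go (x of core in the frame of crate_in between -0.105 and 0.105 m and y of core in the frame of crate_in between -0.135 and 0.135 m and x of core_top in the frame of crate_in between -0.105 and 0.105 m and y of core_top in the frame of crate_in between -0.135 and 0.135 m and z of each of core, core_top in the frame of crate_in below 0.1 m and linear speed of core below 0.05 m/s and contact force between core and the fingers below 0.2 N), for 0.2 s.
2. the yellow roll stands upright on the bench, let go (height (world z) of roll_yellow below 0.006 m and angle between roll_yellow's own z axis and vertical below 0.1 rad and contact force between roll_yellow and the fingers below 0.2 N and linear speed of roll_yellow below 0.03 m/s), for 0.2 s.
At the end, for the whole second after the job is handed in: Yellow roll on the spindle, upright (0.06 rad), axis within 6 mm of the spindle's, underside within 4 mm of the turntable; empty core at rest, both ends inside the crate; other rolls, brushes, glue and tin within 30 mm of where they began (horizontal distance between roll_yellow and seat below 0.006 m and z of roll_yellow in the frame of seat between -0.004 and 0.004 m and angle between roll_yellow's own z axis and vertical below 0.06 rad and linear speed of roll_yellow below 0.03 m/s and x of core in the frame of crate_in between -0.105 and 0.105 m and y of core in the frame of crate_in between -0.135 and 0.135 m and x of core_top in the frame of crate_in between -0.105 and 0.105 m and y of core_top in the frame of crate_in between -0.135 and 0.135 m and z of each of core, core_top in the frame of crate_in below 0.1 m and linear speed of core below 0.05 m/s and distance of each of roll_white, roll_green, brush0, brush1, brush2, glue, tin from where it was at the start of the episode below 0.03 m); the robot touches nothing.
It fails at once if the roll drops onto the dispenser (faster than 0.5 m/s while round the spindle) (horizontal distance between roll_yellow and seat below 0.03 m and z of roll_yellow in the frame of seat below 0.1 m and linear speed of roll_yellow above 0.5 m/s).
It fails at once if a bystander is moved by more than 30 mm or tipped (distance of any of roll_white, roll_green, brush0, brush1, brush2, glue, tin from where it was at the start of the episode above 0.03 m or angle between any of roll_white, roll_green, brush0, brush1, brush2, glue, tin's own z axis and vertical above 0.4 rad).
It also fails if it takes over 67 s, if anything falls off the work surface, if the arm or the gripper's body presses on something with over 40 N, if the wrist force passes 120 N, or if a joint passes its speed limit or range.

### The arm

A 6-joint arm with a two-finger parallel gripper is mounted at the origin on the work surface. World frame = base frame: x ahead of the robot, y to its left, z up, the work surface at z = 0. Lengths are in m, angles in rad, forces in N, time in s.
With the tool pointing down it reaches from about 0.35 to 0.725 m from the base axis. Payload 4.3 kg.
Tool frame: the origin (TCP) lies at the centre of the arm's flange, where the gripper is bolted on; the fingertips stand 173 mm ahead of it and the grasp point (between the pads) lies 155 mm ahead of it; z points along the fingers, y is the line along which they close (so a half turn about z gives the same grasp; the last joint's range is limited). The gripper opens to 85 mm and grips with 20 to 120 N. Pads are 22 mm wide; open, the fingers measure 114 mm over their backs; the gripper's body (76 mm by 85 mm) begins 54 mm behind the grasp point. The pads swing forward as they close: fully open they stand 13 mm farther back than shut.
Start: joints at [1.164, 0.377, 0.081, 1.274, 0, 1.46], TCP at [0.168, 0.55, 0.405] pointing down, gripper open.
Joint ranges: [-2.72, 2.72], [-0.84, 1.66], [-1.02, 1.22], [-1.77, 2.12], [-1.37, 1.28], [-3.14, 3.14]. Speed limits (rad/s): [2.57, 2.57, 3.14, 3.14, 3.14, 3.14].

### API

Orientations are given as [roll, pitch, yaw] about the fixed x, y, z axes, in that order (R = Rz(yaw) Ry(pitch) Rx(roll)).
In Python, from plant import ctrl gives the robot as it stands. The module is installed in compiled form; this text tells all that it offers.
- The arm moves only by the shell command python3 -m creep 'ROWS' [FORCE]. ROWS is JSON, a list of rows, each a list of 7 numbers: the shift along the tool's x, y, z in m, then the turn, a rotation vector about the tool's x, y, z in degrees, then the opening, from 0 (shut) to 1 (fully open). A call has 1 to 5 rows; each row shifts and turns the commanded pose from where the row before left it, along the tool's axes as they then stand; what a row does not reach is not made up. A row lasts 1/12 s, in which the tool goes at most 41.7 mm and 7.16 degrees, less where a joint would pass 70% of its speed; a pose out of reach is approached as far as the arm can. A call is refused whole if a number of a shift passes 0.0417 or a number of a turn 7.16, either way. A call with a gripper value outside its range is refused whole. The fingers move at their own pace and stop on an object; FORCE is the grip in N (left out, the last holds). Time passes only in rows, so rows that do not move let the fingers close. It gives the time, the measured TCP pose, the force, the opening and the grip force at its end, in the units of the state.
- ctrl.state(): the state, without advancing time (a new reading comes with each control period).
- ctrl.grab_frame(name): name is "scene" or "top" or "wrist"; returns a dict with "frame" (480x640x3 uint8, red, green, blue), "vfov" (degrees; the focal length in pixels is half the picture's height over the tangent of half this angle, whatever the lens; pixels are square), "cx", "cy" (the principal point, pixels), "world_to_cam" (4x4, takes a point from world to camera coordinates); the wrist camera has in their place "hand_eye" (4x4, takes a point from camera to tool coordinates, whose origin is the TCP and whose axes are the flange's). Camera axes: x right, y down, z forward; pixel columns grow to the right and rows downward; lengths in m; the calibration is good to about 2 mm. The wrist camera is an equidistant fisheye: a pixel r from the principal point sees the ray r / f radians off the axis. A picture is of the moment at which its call begins: read the wrist's pose just before it. There is no depth.
- ctrl.hand_in(): hands the job in; it is judged then, once.
Trained networks look in the newest picture that a camera, given by its name, has taken for a name from the list of things; names that differ only in an ending like _2 or _b are one class to them, and where a whole thing is asked for, a point or a joint stands for the part that bears it (a point fixed in the world has none). Each returns a list of dicts, best first, with "confidence" (0 to 1); they miss things now and then, are a little off and sometimes report something else, mostly with a low value. They report only what shows in the picture. A call takes as long as a camera call.
- ctrl.trace(camera, thing): "mask" (480x640 bool, what is visible of it) and "pixel" ([column, row] in pixels, amid what is visible of it).
The state is a dict: "time_s": time; "q": joint angles; "joint_vel": joint speeds; "joint_efforts": joint torques, N m; "eef_pos": TCP position; "orientation": TCP orientation; "wrist_force": force on the tool from outside, world axes, zero at the start; "torque": the same for the moment, N m; "width": finger opening in m; "grip_force": force on a finger pad.
Only numpy, scipy, OpenCV 4.12 (cv2) and the standard library are available. Lean on these libraries where they do the work, as an engineer would, in place of code of your own. Each camera call takes 0.05 s, during which the arm holds its last target. There are 200 camera calls.

## Working session

There is one attempt and no reset: what is moved stays moved. The work goes in short steps, Python scripts to look and compute and a shell command to move; the robot and the scene stay as the last step left them, time stands still between calls to the robot, and variables do not carry over. Pictures are saved under pics/ and viewed, at most 10 in all, crops included, and the job is handed in when it is done.

```bash
mkdir -p pics
cat > h.py <<'E'
import numpy as np,cv2
from plant import ctrl
from scipy.spatial.transform import Rotation as R
def grab(n,save=None):
    s=ctrl.state(); f=ctrl.grab_frame(n)
    if save: cv2.imwrite(f'pics/{save}.png',f['frame'][:,:,::-1])
    f['T']=np.eye(4)
    f['f']=240/np.tan(np.radians(f['vfov'])/2)
    if 'hand_eye' in f:
        T=np.eye(4);T[:3,:3]=R.from_euler('xyz',s['orientation']).as_matrix();T[:3,3]=s['eef_pos'];f['C']=T@np.array(f['hand_eye']);f['fish']=1
    else: f['C']=np.linalg.inv(np.array(f['world_to_cam']));f['fish']=0
    return f
def ray(f,px):
    d=(np.array(px,float)-[f['cx'],f['cy']])/f['f']
    if f['fish']:
        t=np.hypot(*d); v=np.r_[d/max(t,1e-9)*np.sin(t),np.cos(t)]
    else: v=np.r_[d,1]
    return f['C'][:3,3],f['C'][:3,:3]@v
def onz(f,px,z):
    o,v=ray(f,px); return (o+v*(z-o[2])/v[2])
def proj(f,P):
    c=np.linalg.inv(f['C'])@np.r_[P,1]; c=c[:3]
    if f['fish']:
        r=np.hypot(c[0],c[1]);t=np.arctan2(r,c[2]);return f['f']*t*c[:2]/max(r,1e-9)+[f['cx'],f['cy']]
    return f['f']*c[:2]/c[2]+[f['cx'],f['cy']]
E
python3 - <<'E'
from h import *
s=ctrl.state();print(s)
for n in ['top','scene']:
    f=grab(n,n+'0');print(n,f['vfov'],f['cx'],f['cy'],f['C'].round(3).tolist())
    for t in ['roll_yellow','roll_white','roll_green','core','dispenser','rack','crate','brush0','glue','tin']:
        for d in ctrl.trace(n,t)[:3]:
            m=d['mask'];ys,xs=np.where(m);print(t,round(d['confidence'],2),np.round(d['pixel']),xs.min(),xs.max(),ys.min(),ys.max(),m.sum())
f=grab('wrist','w0');print(f['vfov'],f['hand_eye'])
E
```

```text
{'time_s': 0.0, 'q': array([1.16369721e+00, 3.78058659e-01, 7.96146753e-02, 1.27440323e+00,
       1.07481954e-05, 1.46048524e+00]), 'joint_vel': array([0.00060578, 0.0019351 , 0.00126365, 0.00038234, 0.00227083,
       0.0014696 ]), 'joint_efforts': array([-4.06095241e-04, -4.63599551e+01,  2.69877613e+01,  2.07231555e-02,
       -2.74171470e-05, -1.05526510e-05]), 'eef_pos': array([0.16803431, 0.54957555, 0.40375869]), 'orientation': array([-3.13955541e+00, -2.36459924e-04,  2.84480438e+00]), 'wrist_force': array([-0.5562805 ,  0.60403683, -0.44318129]), 'torque': array([-0.06091698, -0.03772566,  0.08053695]), 'grip_force': 0.0, 'width': 0.08526004724068847}
top 47.22023360079291 314.94676047638234 239.76296916259932 [[0.023, -0.978, 0.205, 0.313], [-1.0, -0.023, 0.005, -0.024], [0.0, -0.205, -0.979, 1.328], [0.0, 0.0, 0.0, 1.0]]
roll_yellow 0.86 [161. 254.] 143 179 241 273 847
roll_yellow 0.34 [476. 262.] 407 546 206 313 12195
roll_white 0.65 [216. 214.] 202 235 201 235 786
roll_white 0.2 [158. 256.] 144 180 241 274 843
roll_green 0.74 [184. 237.] 174 208 221 255 813
roll_green 0
[... 997 characters left out ...]
 246.] 284 350 203 267 1709
rack 0.81 [423. 318.] 367 486 281 338 4346
crate 0.98 [223. 200.] 159 287 156 245 7369
brush0 0.97 [243. 272.] 238 255 252 292 523
brush0 0.95 [335. 199.] 327 341 183 220 417
brush0 0.73 [496. 266.] 487 508 246 286 526
glue 0.73 [227. 269.] 215 240 237 292 1043
tin 0.81 [305. 324.] 288 319 302 345 1206
tin 0.66 [424. 294.] 411 441 282 304 613
tin 0.64 [464. 295.] 447 478 282 304 612
65.70646984690485 [[-9.58698525e-04 -9.58267510e-01 -2.85871405e-01  7.25694506e-02]
 [ 9.99999127e-01 -6.58750913e-04 -1.14540344e-03 -7.78930479e-05]
 [ 9.09284855e-04 -2.85872253e-01  9.58267305e-01  3.12932182e-02]
 [ 0.00000000e+00  0.00000000e+00  0.00000000e+00  1.00000000e+00]]
```

Run:
```python
import cv2,numpy as np
a=cv2.imread('pics/top0.png')[130:360,120:560];cv2.imwrite('pics/v1.png',cv2.resize(a,(800,418),interpolation=cv2.INTER_CUBIC))
b=cv2.imread('pics/scene0.png')[140:360,140:530];cv2.imwrite('pics/v2.png',cv2.resize(b,(800,451),interpolation=cv2.INTER_CUBIC))
```

```text
(no output)
```

View pics/v1.png

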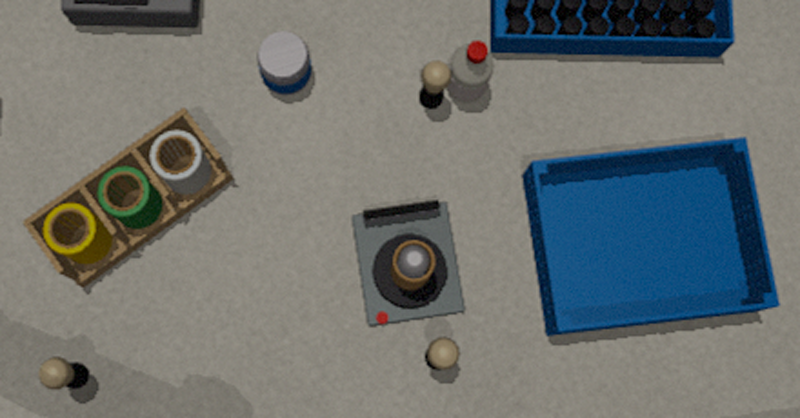

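View pics/v2.png

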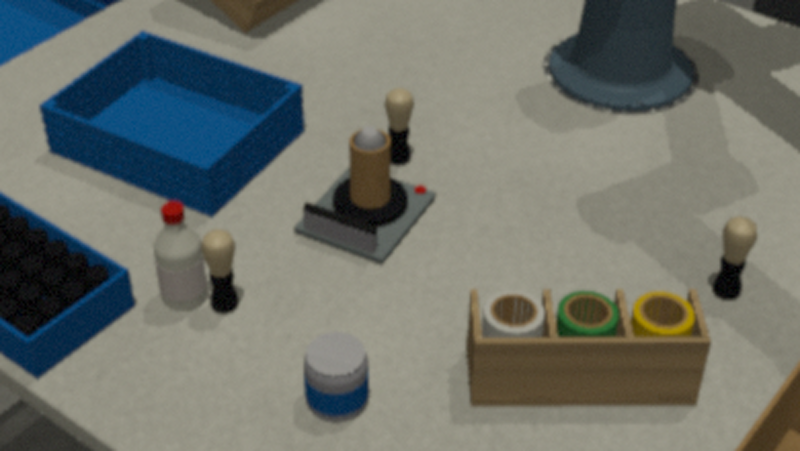

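Run:
```python
from h import *
f=grab('top')
P={}
for n,p,z in [('yel',(158.5,257),.102),('grn',(188.8,237.8),.102),('wht',(216.8,216.9),.102),('core',(347.1,274.7),.115),
 ('red',(120+382/1.818,130+318/1.818),.012),('brA',(120+443/1.818,130+352/1.818),.105),('brB',(120+56/1.818,130+373/1.818),.105),('brC',(120+436/1.818,130+74/1.818),.105),('glue',(120+477/1.818,130+52/1.818),.14),('tin',(120+284/1.818,130+55/1.818),.075)]+[('crate',(120+a/1.818,130+b/1.818),.08) for a,b in [(526,172),(745,141),(776,303),(548,331)]]+[('base',(120+a/1.818,130+b/1.818),.012) for a,b in [(354,214),(446,202),(464,311),(370,325)]]:
    P[n]=onz(f,p,z); print(n,P[n].round(4), np.hypot(*P[n][:2]).round(3))
print(np.degrees(np.arctan2(*(P['wht']-P['yel'])[1::-1])), np.linalg.norm(P['wht']-P['yel']))
w=grab('wrist')
for n in ['core','roll_yellow']:
  ctrl.grab_frame('wrist'); print(n,[ (round(d['confidence'],2),d['pixel']) for d in ctrl.trace('wrist',n)], proj(w,P['core'if n=='core' else 'yel']))
```

```text
yel [0.522 0.336 0.102] 0.621
grn [0.568  0.2704 0.102 ] 0.629
wht [0.6187 0.2095 0.102 ] 0.653
core [ 0.4896 -0.0912  0.115 ] 0.498
red [ 0.4308 -0.0572  0.012 ] 0.435
brA [ 0.3831 -0.1295  0.105 ] 0.404
brB [0.3471 0.3377 0.105 ] 0.484
brC [ 0.7369 -0.1187  0.105 ] 0.746
glue [ 0.755  -0.1672  0.14  ] 0.773
tin [0.769  0.0802 0.075 ] 0.773
crate [ 0.6161 -0.2371  0.08  ] 0.66
crate [ 0.6639 -0.5209  0.08  ] 0.844
crate [ 0.455  -0.5477  0.08  ] 0.712
crate [ 0.4135 -0.2621  0.08  ] 0.49
base [ 0.5692 -0.0171  0.012 ] 0.569
base [ 0.5885 -0.1406  0.012 ] 0.605
base [ 0.4425 -0.1649  0.012 ] 0.472
base [ 0.4213 -0.0416  0.012 ] 0.423
-52.611624701209884 0.15921207244760108
core [] [ 34.1776933  502.74073153]
roll_yellow [] [246.04181749 522.09500222]
```

```bash
M="python3 -m creep"
python3 -m creep '[[-0.0275,-0.0288,0,0,0,0,1],[-0.0275,-0.0288,0,0,0,0,1],[-0.0275,-0.0288,0,0,0,0,1],[-0.0275,-0.0288,0,0,0,0,1],[-0.0275,-0.0288,0,0,0,0,1]]'
python3 -m creep '[[-0.0275,-0.0288,0,0,0,0,1],[-0.0275,-0.0288,0,0,0,0,1],[-0.0275,-0.0288,0,0,0,0,1],[-0.0275,-0.0288,0,0,0,0,1],[-0.0275,-0.0288,0,0,0,0,1]]'
python3 -m creep '[[-0.0275,-0.0288,0,0,0,0,1],[-0.0275,-0.0288,0,0,0,0,1],[-0.0275,-0.0288,0,0,0,0,1],[-0.0275,-0.0288,0,0,0,0,1],[-0.0275,-0.0288,0,0,0,0,1]]'
python3 -m creep '[[-0.0275,-0.0288,0,0,0,0,1],[-0.0275,-0.0288,0,0,0,0,1],[-0.0275,-0.0288,0,0,0,0,1],[0,0,0,0,0,0,1]]'
python3 - <<'E'
from h import *
s=ctrl.state();print(s['time_s'],s['eef_pos'],s['orientation'])
f=grab('wrist','w1')
for t in ['core','dispenser','brush0']:
    for d in ctrl.trace('wrist',t)[:2]:
        ys,xs=np.where(d['mask']);print(t,d['confidence'],d['pixel'],xs.min(),xs.max(),ys.min(),ys.max())
print(proj(f,[.4896,-.0912,.115]),proj(f,[.4936,-.093,.025]))
E
```

```text
time_s: 1.87
eef_pos: [0.2578, 0.3704, 0.4048]
orientation: [3.141, 0.0, 2.846]
wrist_force: [0.7, 0.9, 0.4]
width: 0.0857
grip_force: 0.0
time_s: 2.28
eef_pos: [0.3472, 0.1923, 0.405]
orientation: [3.141, 0.001, 2.845]
wrist_force: [0.1, 0.4, 0.4]
width: 0.0851
grip_force: 0.0
time_s: 2.7
eef_pos: [0.4367, 0.0141, 0.405]
orientation: [3.141, 0.001, 2.844]
wrist_force: [0.7, 1.2, -0.5]
width: 0.0854
grip_force: 0.0
time_s: 3.03
eef_pos: [0.4926, -0.0961, 0.4044]
orientation: [-3.139, 0.004, 2.838]
wrist_force: [1.0, 0.4, 0.3]
width: 0.0857
grip_force: 0.0
3.0333 [ 0.49260724 -0.09613254  0.40441769] [-3.13919768  0.00359601  2.83832507]
core 0.95 [328.6, 203.3] 293 363 181 265
dispenser 0.97 [334.2, 211.6] 242 417 121 307
dispenser 0.32 [361.7, 395.5] 350 376 383 405
brush0 0.69 [621.5, 8.4] 608 639 0 21
brush0 0.69 [334.5, 215.4] 243 418 120 309
[327.3061232  229.80702007] [325.3836409  210.16112901]
```

View pics/w1.png

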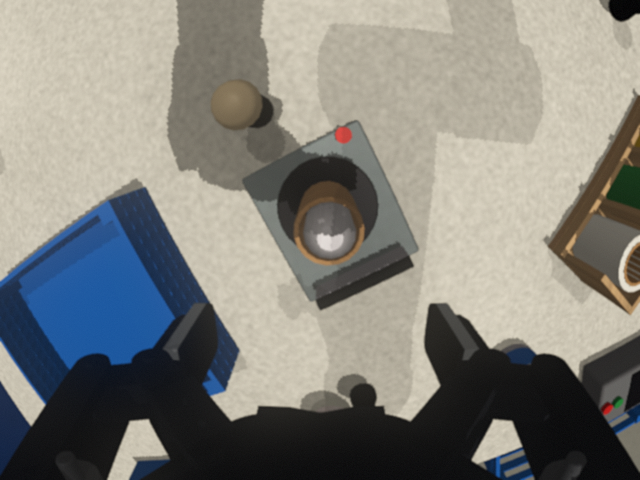

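```bash
cat >> h.py <<'E'
from scipy.optimize import minimize
def hullmask(pts):
    m=np.zeros((1920,2560),np.uint8); cv2.fillConvexPoly(m,cv2.convexHull(np.round((np.array(pts)+.5)*4-.5).astype(np.int32)),1); return m
def fit_cyl(f,mask,parts,xy0):
    """parts: list of (z,r) circles whose hull is the silhouette"""
    ys,xs=np.where(mask); t=hullmask(np.c_[xs,ys]); a=np.linspace(0,2*np.pi,48)
    def c(p):
        m=hullmask([proj(f,[p[0]+r*np.cos(q),p[1]+r*np.sin(q),z]) for z,r in parts for q in a])
        return -(m&t).sum()/(m|t).sum()
    r=minimize(c,xy0,method='Nelder-Mead',options=dict(initial_simplex=np.array(xy0)+[[0,0],[.008,0],[0,.008]],xatol=1e-4,fatol=1e-4))
    return r.x.round(4),-r.fun
E
python3 - <<'E'
from h import *
f=grab('wrist'); s=ctrl.state();print(s['eef_pos'],s['orientation'])
m=ctrl.trace('wrist','core')[0]['mask'];print(fit_cyl(f,m,[(.115,.026),(.025,.026)],[.49,-.092]))
# turntable: dark pixels inside dispenser mask
md=ctrl.trace('wrist','dispenser')[0]['mask']
g=f['frame'].max(2); k=(g<60)&md; k=k.astype(np.uint8)
n,l,st,ce=cv2.connectedComponentsWithStats(k)
i=1+np.argmax(st[1:,4]);print(st[i],np.sort(st[1:,4])[-3:])
print(fit_cyl(f,l==i,[(.025,.049),(.014,.049)],[.49,-.092]))
E
```

```text
[ 0.48932566 -0.08955684  0.40470311] [ 3.14116956e+00 -7.38684504e-04  2.84611996e+00]
(array([ 0.501, -0.027]), np.float64(-0.0))
[ 272  163   99   83 3547] [1077 3547]
(array([ 0.5985, -0.0625]), np.float64(-0.0))h.py:34: RuntimeWarning: overflow encountered in scalar negative
  return -(m&t).sum()/(m|t).sum()
```

```bash
sed -i 's/return -(m&t).sum()\/(m|t).sum()/return -float((m\&t).sum())\/float((m|t).sum())/' h.py
python3 - <<'E'
from h import *
f=grab('wrist'); s=ctrl.state();print(s['eef_pos'],s['orientation'],s['time_s'])
m=ctrl.trace('wrist','core')[0]['mask'];print(fit_cyl(f,m,[(.115,.026),(.025,.026)],[.49,-.092]))
md=ctrl.trace('wrist','dispenser')[0]['mask']
k=((f['frame'].max(2)<60)&md).astype(np.uint8)
n,l,st,ce=cv2.connectedComponentsWithStats(k);i=1+np.argmax(st[1:,4])
print(fit_cyl(f,(l==i)|m,[(.025,.049),(.014,.049),(.115,.026)],[.49,-.092]))
E
```

```text
[ 0.48944971 -0.08940064  0.40491362] [3.14137685e+00 5.20972311e-05 2.84667787e+00] 3.4333
(array([ 0.4911, -0.09  ]), np.float64(0.9430172142332318))
(array([ 0.4909, -0.0906]), np.float64(0.9546690448741653))
```

```bash
python3 -m creep '[[-0.0015,-0.0005,0.036,0,0,0,1],[0,0,0.036,0,0,0,1],[0,0,0.036,0,0,0,1],[0,0,0.03,0,0,0,1],[0,0,0.014,0,0,0,1]]' 40
python3 -m creep '[[0,0,0.003,0,0,0,1],[0,0,0,0,0,0,0.3],[0,0,0,0,0,0,0.3],[0,0,0,0,0,0,0.3],[0,0,0,0,0,0,0.3]]' 40
```

```text
time_s: 3.95
eef_pos: [0.4892, -0.0904, 0.2489]
orientation: [3.141, -0.006, 2.846]
wrist_force: [0.5, 0.2, 0.8]
width: 0.0858
grip_force: 0.0
time_s: 4.37
eef_pos: [0.4923, -0.0917, 0.2516]
orientation: [3.141, 0.004, 2.845]
wrist_force: [-0.3, 0.6, 4.0]
width: 0.0519
grip_force: 41.6
```

```bash
python3 -m creep '[[0,0,0,0,0,0,0.3],[0,0,-0.01,0,0,0,0.3],[0,0,-0.02,0,0,0,0.3],[0,0,-0.025,0,0,0,0.3],[0,0,-0.03,0,0,0,0.3]]'
python3 - <<'E'
from h import *
f=grab('wrist')
for d in ctrl.trace('wrist','core')[:1]: print(d['confidence'],d['pixel'])
E
```

```text
time_s: 4.78
eef_pos: [0.4907, -0.0914, 0.3354]
orientation: [3.142, -0.001, 2.845]
wrist_force: [1.0, -0.2, 0.3]
width: 0.0511
grip_force: 43.6
0.71 [325.7, 323.6]
```

```bash
python3 -m creep '[[0,0,-0.035,0,0,0,0.3],[-0.005,-0.012,-0.01,0,0,0,0.3],[-0.0136,-0.0324,0,0,0,0,0.3],[-0.0136,-0.0324,0,0,0,0,0.3],[-0.0136,-0.0324,0,0,0,0,0.3]]'
python3 -m creep '[[-0.0136,-0.0324,0,0,0,0,0.3],[-0.0136,-0.0324,0,0,0,0,0.3],[-0.0136,-0.0324,0,0,0,0,0.3],[-0.0136,-0.0324,0,0,0,0,0.3],[-0.009,-0.021,0,0,0,0,0.3]]'
python3 -m creep '[[0,0,0.02,0,0,0,0.3],[0,0,0.035,0,0,0,0.3],[0,0,0.035,0,0,0,0.3],[0,0,0.025,0,0,0,0.3],[0,0,0.015,0,0,0,0.3]]'
python3 -m creep '[[0,0,0.008,0,0,0,0.3],[0,0,0.004,0,0,0,0.3],[0,0,0,0,0,0,0.3]]'
```

```text
time_s: 5.3
eef_pos: [0.503, -0.2104, 0.3805]
orientation: [-3.141, 0.001, 2.846]
wrist_force: [0.2, 0.1, -0.5]
width: 0.0511
grip_force: 43.6
time_s: 5.72
eef_pos: [0.5192, -0.3751, 0.3794]
orientation: [-3.141, 0.0, 2.843]
wrist_force: [-0.4, -0.2, -1.1]
width: 0.0512
grip_force: 43.6
time_s: 6.13
eef_pos: [0.5182, -0.371, 0.2458]
orientation: [3.139, -0.005, 2.844]
wrist_force: [-1.6, 0.3, 0.2]
width: 0.0514
grip_force: 43.6
time_s: 6.38
eef_pos: [0.5196, -0.3719, 0.2374]
orientation: [3.141, -0.001, 2.845]
wrist_force: [0.4, -0.2, -1.1]
width: 0.0512
grip_force: 43.6
```

```bash
python3 -m creep '[[0,0,0.003,0,0,0,0.3],[0,0,0.002,0,0,0,0.3],[0,0,0,0,0,0,0.3],[0,0,0,0,0,0,1],[0,0,0,0,0,0,1]]'
python3 -m creep '[[0,0,0,0,0,0,1],[0,0,-0.01,0,0,0,1],[0,0,-0.03,0,0,0,1],[0,0,-0.04,0,0,0,1],[0,0,-0.04,0,0,0,1]]'
python3 -m creep '[[0,0,-0.03,0,0,0,1],[0,0,0,0,0,0,1]]'
python3 - <<'E'
from h import *
f=grab('wrist','w2'); s=ctrl.state();print(s['eef_pos'])
for d in ctrl.trace('wrist','core')[:1]: print(d['confidence'],d['pixel'],fit_cyl(f,d['mask'],[(.006,.026),(.096,.026)],[.52,-.372]))
for d in ctrl.trace('wrist','crate')[:1]:
    ys,xs=np.where(d['mask']);print(d['confidence'],xs.min(),xs.max(),ys.min(),ys.max())
E
```

```text
time_s: 6.8
eef_pos: [0.5199, -0.372, 0.2334]
orientation: [-3.141, 0.001, 2.845]
wrist_force: [-0.5, -0.9, 0.1]
width: 0.0735
grip_force: 0.0
time_s: 7.22
eef_pos: [0.519, -0.3714, 0.3538]
orientation: [3.141, -0.002, 2.845]
wrist_force: [0.7, -1.0, 0.3]
width: 0.0852
grip_force: 0.0
time_s: 7.38
eef_pos: [0.5209, -0.3729, 0.392]
orientation: [-3.136, 0.013, 2.845]
wrist_force: [-0.1, -0.4, 0.0]
width: 0.0854
grip_force: 0.0
[ 0.52060732 -0.37274471  0.38852626]
0.71 [327.5, 227.2] (array([ 0.5179, -0.371 ]), np.float64(0.9492240656485822))
0.72 105 495 56 401
```

```bash
python3 -m creep '[[0.0138,0.0326,0,0,0,0,1],[0.0138,0.0326,0,0,0,0,1],[0.0138,0.0326,0,0,0,0,1],[0.0138,0.0326,0,0,0,0,1],[0.0138,0.0326,0,0,0,0,1]]'
python3 -m creep '[[0.0138,0.0326,0,0,0,0,1],[0.0138,0.0326,0,0,0,0,1],[0.0138,0.0326,0,0,0,0,1],[0,0,0,0,0,0,1],[0,0,0,0,0,0,1]]'
python3 - <<'E'
from h import *
f=grab('wrist','w3'); s=ctrl.state();print(s['eef_pos'])
for d in ctrl.trace('wrist','dispenser')[:1]:
    md=d['mask']; k=((f['frame'].max(2)<60)&md).astype(np.uint8)
    n,l,st,ce=cv2.connectedComponentsWithStats(k);i=1+np.argmax(st[1:,4]);print(st[i])
    print(fit_cyl(f,(l==i),[(.025,.049),(.014,.049)],[.49,-.09]))
print(proj(f,[.491,-.09,.13]),proj(f,[.491,-.09,.118]),proj(f,[.491,-.09,.025]))
a=f['frame'][120:340,220:440,::-1];cv2.imwrite('pics/v3.png',cv2.resize(a,(600,600),interpolation=cv2.INTER_CUBIC))
E
```

```text
time_s: 7.95
eef_pos: [0.5001, -0.194, 0.3806]
orientation: [3.141, -0.004, 2.844]
wrist_force: [0.8, 0.1, -0.3]
width: 0.0854
grip_force: 0.0
time_s: 8.37
eef_pos: [0.4894, -0.0884, 0.3813]
orientation: [-3.142, -0.003, 2.848]
wrist_force: [-0.7, -0.9, -0.0]
width: 0.0852
grip_force: 0.0
[ 0.4897956  -0.08961803  0.38147055]
[ 267  167  106   97 5470]
(array([ 0.4912, -0.0901]), np.float64(0.9167257776828941))
[319.38977521 258.01140959] [319.46046015 252.13735113] [319.84537867 220.37440424]
```

View pics/v3.png

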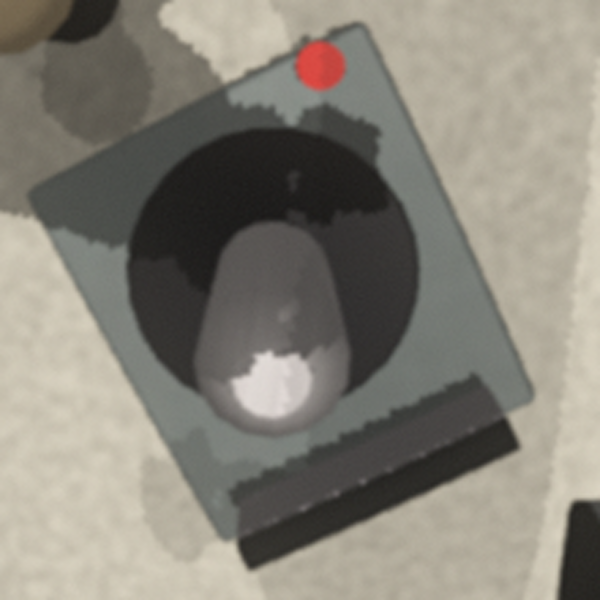

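```bash
python3 -m creep '[[0.0099,0.0358,0,0,0,0,1],[0.0099,0.0358,0,0,0,0,1],[0.0099,0.0358,0,0,0,0,1],[0.0099,0.0358,0,0,0,0,1],[0.0099,0.0358,0,0,0,0,1]]'
python3 -m creep '[[0.0099,0.0358,0,0,0,0,1],[0.0099,0.0358,0,0,0,0,1],[0.0099,0.0358,0,0,0,0,1],[0.0099,0.0358,0,0,0,0,1],[0.0099,0.0358,0,0,0,0,1]]'
python3 -m creep '[[0.0099,0.0358,0,0,0,7.14,1],[0,0,0,0,0,7.14,0.4],[0,0,0,0,0,7.14,0.4],[0,0,0,0,0,7.14,0.4],[0,0,0,0,0,7.14,0.4]]'
python3 -m creep '[[0,0,0,0,0,0,0.4],[0,0,0,0,0,0,0.4],[0,0,0,0,0,0,0.4]]'
python3 - <<'E'
from h import *
f=grab('wrist','w4'); s=ctrl.state();print(s['eef_pos'],s['orientation'])
for t in ['roll_yellow','roll_green','rack']:
  for d in ctrl.trace('wrist',t)[:2]:
    m=d['mask'];ys,xs=np.where(m);print(t,d['confidence'],d['pixel'],xs.min(),xs.max(),ys.min(),ys.max())
print(proj(f,[.522,.336,.102]))
E
```

```text
time_s: 8.88
eef_pos: [0.4958, 0.0955, 0.3822]
orientation: [-3.141, -0.0, 2.842]
wrist_force: [0.1, -0.0, -0.4]
width: 0.0856
grip_force: 0.0
time_s: 9.3
eef_pos: [0.5013, 0.2816, 0.382]
orientation: [-3.141, -0.0, 2.842]
wrist_force: [0.5, -0.3, -0.7]
width: 0.0856
grip_force: 0.0
time_s: 9.72
eef_pos: [0.5026, 0.3174, 0.3816]
orientation: [-3.14, 0.0, 2.214]
wrist_force: [0.1, 0.1, 0.4]
width: 0.0388
grip_force: 0.0
time_s: 9.97
eef_pos: [0.5021, 0.3174, 0.3823]
orientation: [-3.141, -0.0, 2.223]
wrist_force: [-0.7, -0.3, -0.2]
width: 0.0342
grip_force: 0.0
[0.50190845 0.31760233 0.38243801] [-3.14132893e+00 -6.11213148e-05  2.22258027e+00]
roll_yellow 0.8 [363.4, 233.0] 318 410 185 278
roll_yellow 0.68 [344.7, 328.2] 319 392 292 368
roll_green 0.89 [342.5, 329.9] 319 391 293 369
rack 0.76 [356.9, 229.2] 302 426 163 409
[359.81018402 236.71930317]
```

View pics/w4.png

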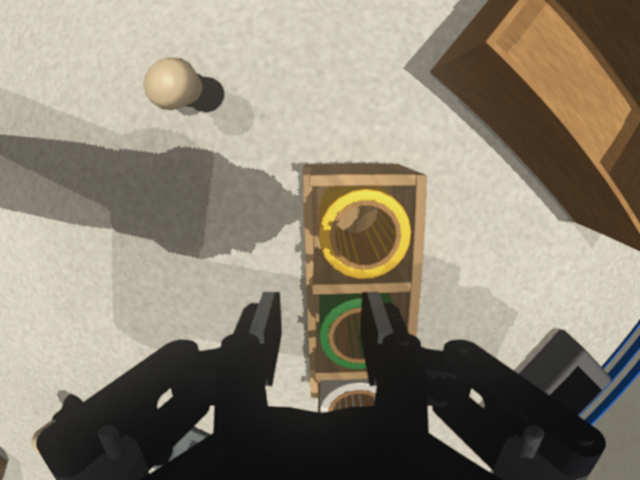

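Run:
```python
from h import *
f=grab('wrist'); s=ctrl.state();print(s['eef_pos'],s['orientation'])
m=ctrl.trace('wrist','roll_yellow')[0]['mask']
y,iou=fit_cyl(f,m,[(.102,.033)],[.522,.336]);print(y,iou,onz(f,(365,234),.102))
a=s['orientation'][2];X=np.array([np.cos(a),np.sin(a)]);Y=np.array([np.sin(a),-np.cos(a)])
for n in (y,onz(f,(365,234),.102)[:2]):
  w=n-.0275*Y;d=w-s['eef_pos'][:2];print('wall',w,'tool',d@X,d@Y)
```

```text
[0.50147058 0.31804032 0.38272216] [ 3.14149422e+00 -5.88775693e-05  2.22217173e+00]
[0.5228 0.3399] 0.9253266517861082 [0.52340636 0.34028256 0.102     ]
wall [0.50093061 0.32322728] tool 0.004452306370954875 0.0027153356751863558
wall [0.50153697 0.32360984] tool 0.004388914695778076 0.003429483769579631
```

```bash
python3 -m creep '[[0.0044,0.003,0.035,0,0,0,0.4],[0,0,0.035,0,0,0,0.4],[0,0,0.03,0,0,0,0.4],[0,0,0.02,0,0,0,0.4],[0,0,0.015,0,0,0,0.4]]' 60
python3 -m creep '[[0,0,0.015,0,0,0,0.4],[0,0,0.005,0,0,0,0.4],[0,0,0,0,0,0,0.4]]'
python3 - <<'E'
from h import *
f=grab('wrist','w5'); s=ctrl.state();print(s['eef_pos'],s['wrist_force'],s['width'])
E
```

```text
time_s: 10.68
eef_pos: [0.5, 0.3231, 0.2451]
orientation: [-3.138, -0.001, 2.222]
wrist_force: [0.3, -0.0, 1.0]
width: 0.034
grip_force: 0.0
time_s: 10.93
eef_pos: [0.5003, 0.3231, 0.2263]
orientation: [-3.138, -0.0, 2.222]
wrist_force: [0.1, -0.7, 0.0]
width: 0.0343
grip_force: 0.0
[0.50080804 0.32335235 0.22744618] [0.8997312  0.29477964 0.97500391] 0.034183419314831494
```

View pics/w5.png

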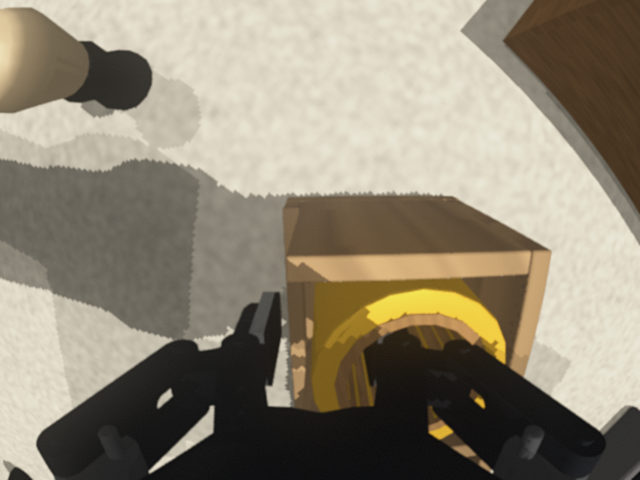

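```bash
python3 -m creep '[[0,0,0,0,0,0,0.05],[0,0,0,0,0,0,0.05],[0,0,0,0,0,0,0.05],[0,0,0,0,0,0,0.05]]' 60
python3 -m creep '[[0,0,-0.005,0,0,0,0.05],[0,0,-0.015,0,0,0,0.05],[0,0,-0.02,0,0,0,0.05],[0,0,-0.03,0,0,0,0.05],[0,0,-0.035,0,0,0,0.05]]'
python3 -m creep '[[0,0,-0.03,0,0,0,0.05],[0,0,-0.005,0,0,0,0.05],[0,0,0,0,0,0,0.05]]'
python3 - <<'E'
from h import *
f=grab('wrist','w6'); s=ctrl.state();print(s['eef_pos'],s['wrist_force'],s['torque'],s['width'])
E
```

```text
time_s: 11.32
eef_pos: [0.5019, 0.324, 0.2292]
orientation: [3.138, 0.0, 2.222]
wrist_force: [0.2, -0.3, 4.2]
width: 0.0121
grip_force: 60.9
time_s: 11.73
eef_pos: [0.4998, 0.3229, 0.3318]
orientation: [-3.136, -0.001, 2.222]
wrist_force: [0.4, 0.1, -1.8]
width: 0.0123
grip_force: 60.8
time_s: 11.98
eef_pos: [0.5018, 0.3239, 0.3705]
orientation: [3.136, 0.001, 2.222]
wrist_force: [0.1, -0.3, -1.4]
width: 0.0123
grip_force: 60.9
[0.50117741 0.32358414 0.36818658] [ 0.27318806 -0.07802287 -2.63682482] [-0.02283574  0.0810114   0.05638203] 0.012375934698375585
```

View pics/w6.png

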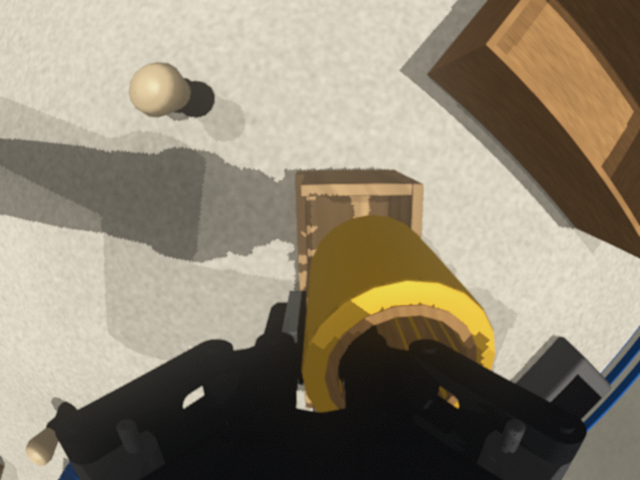

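```bash
python3 -m creep '[[-0.0087,-0.0143,0,0,0,0,0.05],[-0.0167,-0.0273,0,0,0,0,0.05],[-0.0167,-0.0273,0,0,0,0,0.05],[-0.0167,-0.0273,0,0,0,0,0.05],[-0.0167,-0.0273,0,0,0,0,0.05]]'
python3 -m creep '[[-0.0167,-0.0273,0,0,0,0,0.05],[-0.0167,-0.0273,0,0,0,0,0.05],[-0.008,-0.013,0.01,0,0,0,0.05],[0,0,0.03,0,0,0,0.05],[0,0,0.035,0,0,0,0.05]]'
python3 -m creep '[[0,0,0.03,0,0,0,0.05],[0,0,0.02,0,0,0,0.05],[0,0,0.012,0,0,0,0.05],[0,0,0.004,0,0,0,0.05],[0,0,0,0,0,0,0.05]]'
python3 - <<'E'
from h import *
s=ctrl.state();print(s['eef_pos'],s['wrist_force'],s['torque'],s['width'])
E
```

```text
time_s: 12.45
eef_pos: [0.4467, 0.1872, 0.3649]
orientation: [-3.137, -0.002, 2.222]
wrist_force: [0.7, 0.1, -1.3]
width: 0.0121
grip_force: 61.1
time_s: 12.87
eef_pos: [0.4195, 0.1137, 0.2918]
orientation: [3.14, 0.001, 2.22]
wrist_force: [1.5, 0.7, -3.4]
width: 0.0128
grip_force: 61.2
time_s: 13.28
eef_pos: [0.4178, 0.1145, 0.2243]
orientation: [-3.136, -0.003, 2.222]
wrist_force: [0.5, -0.6, -2.2]
width: 0.0126
grip_force: 61.1
[0.41784896 0.11446764 0.22428275] [ 0.49311622 -0.56607803 -2.23772985] [-0.05775134  0.01424526 -0.02115621] 0.012595431537856165
```

Commanded z is near 0.226; now small steps to contact.

```bash
python3 -m creep '[[0,0,0.003,0,0,0,0.05],[0,0,0.002,0,0,0,0.05],[0,0,0,0,0,0,0.05]]'
python3 -m creep '[[0,0,0.002,0,0,0,0.05],[0,0,0,0,0,0,0.05]]'
python3 -m creep '[[0,0,0.002,0,0,0,0.05],[0,0,0,0,0,0,0.05]]'
```

```text
time_s: 13.53
eef_pos: [0.4202, 0.1148, 0.222]
orientation: [3.141, 0.0, 2.222]
wrist_force: [0.5, -0.0, -1.8]
width: 0.0124
grip_force: 61.2
time_s: 13.7
eef_pos: [0.4202, 0.1148, 0.22]
orientation: [3.141, 0.0, 2.222]
wrist_force: [-0.1, 0.1, -1.2]
width: 0.0125
grip_force: 61.1
time_s: 13.87
eef_pos: [0.4199, 0.1148, 0.2177]
orientation: [3.141, 0.0, 2.222]
wrist_force: [-0.0, 0.0, -1.9]
width: 0.0122
grip_force: 61.1
```

```bash
python3 -m creep '[[0,0,0.0015,0,0,0,0.05],[0,0,0,0,0,0,0.05]]'
python3 -m creep '[[0,0,0.0015,0,0,0,0.05],[0,0,0,0,0,0,0.05]]'
```

```text
time_s: 14.03
eef_pos: [0.42, 0.1148, 0.2172]
orientation: [3.141, 0.0, 2.222]
wrist_force: [-2.8, -0.6, 8.5]
width: 0.0122
grip_force: 62.1
time_s: 14.2
eef_pos: [0.42, 0.1148, 0.2171]
orientation: [3.141, 0.001, 2.222]
wrist_force: [-8.3, -0.9, 25.2]
width: 0.0124
grip_force: 63.7
```

```bash
python3 -m creep '[[0,0,-0.0015,0,0,0,0.05],[0,0,0,0,0,0,0.4],[0,0,0,0,0,0,0.4],[0,0,0,0,0,0,0.4]]' 40
python3 -m creep '[[0,0,-0.01,0,0,0,0.4],[0,0,-0.03,0,0,0,0.4],[0,0,-0.04,0,0,0,0.4],[0,0,-0.04,0,0,0,0.4],[0,0,-0.04,0,0,0,1]]'
python3 -m creep '[[0,0,0,0,0,0,1],[0,0,0,0,0,0,1],[0,0,0,0,0,0,1],[0,0,0,0,0,0,1]]'
python3 - <<'E'
from h import *
f=grab('wrist','w7'); s=ctrl.state();print(s['eef_pos'],s['orientation'])
for d in ctrl.trace('wrist','roll_yellow')[:1]:
    m=d['mask'];ys,xs=np.where(m);print(d['confidence'],d['pixel'],xs.min(),xs.max(),ys.min(),ys.max())
    y,iou=fit_cyl(f,m,[(.09,.033),(0,.033)],[.44,.131]);print(y,iou)
    a=s['orientation'][2];X=np.array([np.cos(a),np.sin(a)]);Y=np.array([np.sin(a),-np.cos(a)])
    e=y-s['eef_pos'][:2];print(e@X,e@Y)
E
```

```text
time_s: 14.53
eef_pos: [0.4204, 0.1148, 0.2164]
orientation: [3.14, 0.0, 2.222]
wrist_force: [0.4, 0.8, 2.7]
width: 0.0343
grip_force: 0.0
time_s: 14.95
eef_pos: [0.4194, 0.1147, 0.3774]
orientation: [-3.14, -0.001, 2.222]
wrist_force: [0.7, 0.2, -0.4]
width: 0.045
grip_force: 0.0
time_s: 15.28
eef_pos: [0.4193, 0.1146, 0.3746]
orientation: [-3.139, -0.002, 2.222]
wrist_force: [-0.0, 0.7, -0.5]
width: 0.0851
grip_force: 0.0
[0.41917926 0.11464849 0.37441929] [-3.13852103e+00 -1.89425429e-03  2.22173928e+00]
0.8 [356.8, 236.1] 314 405 180 281
[0.4414 0.1309] 0.9663481756859051
-0.0005360785364140548 0.02752427508143249
```

View pics/w7.png

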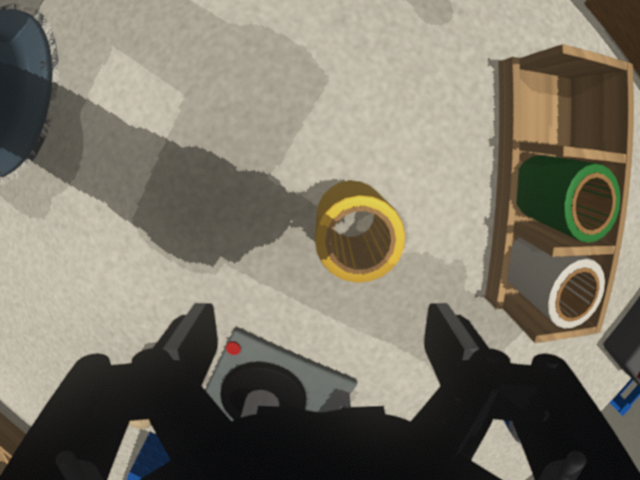

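```bash
python3 -m creep '[[0,0.0275,0,0,0,0,1],[0,0,0.025,0,0,0,1],[0,0,0.035,0,0,0,1],[0,0,0.035,0,0,0,1],[0,0,0.03,0,0,0,1]]' 40
python3 -m creep '[[0,0,0.02,0,0,0,1],[0,0,0.005,0,0,0,1],[0,0,0,0,0,0,1],[0,0,0,0,0,0,0.6],[0,0,0,0,0,0,0.6]]' 40
python3 -m creep '[[0,0,0,0,0,0,0.5],[0,0,0,0,0,0,0.5],[0,0,0,0,0,0,0.5]]' 50
```

```text
time_s: 15.8
eef_pos: [0.4407, 0.1313, 0.2483]
orientation: [-3.139, -0.001, 2.222]
wrist_force: [0.8, -0.6, 0.0]
width: 0.0854
grip_force: 0.0
time_s: 16.22
eef_pos: [0.4425, 0.1314, 0.2276]
orientation: [3.14, 0.001, 2.222]
wrist_force: [-2.6, -1.2, 6.2]
width: 0.0661
grip_force: 43.2
time_s: 16.47
eef_pos: [0.4425, 0.1314, 0.2278]
orientation: [3.139, 0.001, 2.222]
wrist_force: [-2.4, -1.3, 6.7]
width: 0.0662
grip_force: 56.2
```

```bash
python3 -m creep '[[0,0,-0.01,0,0,0,0.5],[0,0,-0.025,0,0,0,0.5],[0,0,-0.035,0,0,0,0.5],[0,0,-0.035,0,0,0,0.5],[0,0,-0.035,0,0,0,0.5]]'
python3 -m creep '[[0,0,-0.02,0,0,0,0.5],[-0.0147,-0.0069,0,0,0,0,0.5],[-0.0293,-0.0137,0,0,0,0,0.5],[-0.0293,-0.0137,0,0,0,0,0.5],[-0.0293,-0.0137,0,0,0,0,0.5]]'
python3 -m creep '[[-0.0293,-0.0137,0,0,0,0,0.5],[-0.0293,-0.0137,0,0,0,0,0.5],[-0.0293,-0.0137,0,0,0,0,0.5],[-0.0147,-0.0069,0,0,0,0,0.5],[0,0,0,0,0,0,0.5]]'
python3 -m creep '[[0,0,0,0,0,0,0.5],[0,0,0,0,0,0,0.5]]'
python3 - <<'E'
from h import *
for k in range(2):
    f=grab('wrist','w8'); s=ctrl.state();print(s['eef_pos'],s['orientation'])
b=s['eef_pos'][2]-.2278
for d in ctrl.trace('wrist','roll_yellow')[:1]:
    m=d['mask'];ys,xs=np.where(m);print(d['confidence'],d['pixel'],xs.min(),xs.max(),ys.min(),ys.max())
    print(b,fit_cyl(f,m,[(b+.09,.033),(b,.033)],s['eef_pos'][:2]))
# scene camera check
g=grab('scene','s8')
for d in ctrl.trace('scene','roll_yellow')[:1]: print(d['confidence'],d['pixel'],fit_cyl(g,d['mask'],[(b+.09,.033),(b,.033)],s['eef_pos'][:2]))
E
```

```text
time_s: 16.88
eef_pos: [0.4414, 0.1314, 0.3681]
orientation: [3.141, -0.0, 2.222]
wrist_force: [1.4, 0.6, -0.9]
width: 0.0658
grip_force: 56.4
time_s: 17.3
eef_pos: [0.4659, 0.0198, 0.3871]
orientation: [3.14, 0.001, 2.223]
wrist_force: [0.7, -0.2, -2.2]
width: 0.0658
grip_force: 56.4
time_s: 17.72
eef_pos: [0.4906, -0.0932, 0.3866]
orientation: [3.141, 0.003, 2.217]
wrist_force: [0.1, -0.9, -1.9]
width: 0.0661
grip_force: 56.4
time_s: 17.88
eef_pos: [0.4895, -0.0894, 0.3863]
orientation: [3.141, -0.001, 2.222]
wrist_force: [0.1, 0.7, -1.4]
width: 0.0655
grip_force: 56.4
[ 0.48943993 -0.08910478  0.38629347] [ 3.14127628e+00 -6.39326005e-04  2.22275460e+00]
[ 0.48947513 -0.08894657  0.38629554] [ 3.14130224e+00 -4.15478800e-04  2.22325579e+00]
0.96 [322.2, 320.7] 228 414 210 411
0.15849554046499398 (array([ 0.4886, -0.0885]), np.float64(0.9373072045166305))
0.94 [321.2, 185.6] (array([ 0.4874, -0.0905]), np.float64(0.9139909522233256))
```

View pics/w8.png

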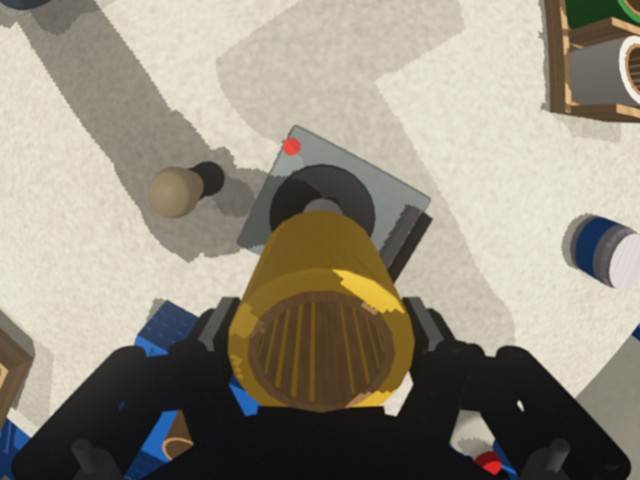

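```bash
python3 - <<'E'
from h import *
f=grab('wrist');print(proj(f,[.491,-.09,.025]), [onz(f,(a,203),.025).round(4) for a in (269,376)])
E
python3 -m creep '[[-0.002,0.001,0.008,0,0,0,0.5],[0,0,0.01,0,0,0,0.5],[0,0,0.01,0,0,0,0.5],[0,0,0.005,0,0,0,0.5],[0,0,0,0,0,0,0.5]]'
python3 -m creep '[[0,0,0.005,0,0,0,0.5],[0,0,0.005,0,0,0,0.5],[0,0,0,0,0,0,0.5]]'
```

```text
[321.31597726 217.18129331] [array([ 0.4452, -0.1082,  0.025 ]), array([ 0.5224, -0.0492,  0.025 ])]
time_s: 18.6
eef_pos: [0.4908, -0.0907, 0.3509]
orientation: [-3.139, -0.004, 2.222]
wrist_force: [-0.3, -0.0, -1.9]
width: 0.0658
grip_force: 56.4
time_s: 18.85
eef_pos: [0.4915, -0.091, 0.3423]
orientation: [-3.141, -0.001, 2.222]
wrist_force: [0.1, 0.2, -2.1]
width: 0.0661
grip_force: 56.4
```

```bash
python3 -m creep '[[0,0,0.008,0,0,0,0.5],[0,0,0.008,0,0,0,0.5],[0,0,0.008,0,0,0,0.5],[0,0,0.006,0,0,0,0.5],[0,0,0,0,0,0,0.5]]'
python3 -m creep '[[0,0,0.01,0,0,0,0.5],[0,0,0.012,0,0,0,0.5],[0,0,0.012,0,0,0,0.5],[0,0,0.008,0,0,0,0.5],[0,0,0,0,0,0,0.5]]'
```

```text
time_s: 19.27
eef_pos: [0.491, -0.0907, 0.3113]
orientation: [-3.14, -0.003, 2.222]
wrist_force: [-0.8, 0.4, -2.0]
width: 0.0659
grip_force: 56.4
time_s: 19.68
eef_pos: [0.4909, -0.0907, 0.2692]
orientation: [-3.14, -0.003, 2.222]
wrist_force: [-0.7, 0.2, -1.7]
width: 0.0661
grip_force: 56.4
```

```bash
python3 -m creep '[[0,0,0.006,0,0,0,0.5],[0,0,0.005,0,0,0,0.5],[0,0,0.003,0,0,0,0.5],[0,0,0,0,0,0,0.5]]'
python3 -m creep '[[0,0,0.0015,0,0,0,0.5],[0,0,0,0,0,0,0.5]]'
python3 -m creep '[[0,0,0.0015,0,0,0,0.5],[0,0,0,0,0,0,0.5]]'
```

```text
time_s: 20.02
eef_pos: [0.4916, -0.0909, 0.2567]
orientation: [-3.141, -0.001, 2.222]
wrist_force: [1.0, -0.2, -2.0]
width: 0.0657
grip_force: 56.4
time_s: 20.18
eef_pos: [0.4919, -0.091, 0.2557]
orientation: [3.141, 0.0, 2.222]
wrist_force: [0.9, 0.0, -2.1]
width: 0.0659
grip_force: 56.4
time_s: 20.35
eef_pos: [0.4918, -0.091, 0.2542]
orientation: [3.141, 0.0, 2.222]
wrist_force: [-0.9, 0.3, -2.7]
width: 0.066
grip_force: 56.4
```

```bash
python3 -m creep '[[0,0,0.001,0,0,0,0.5],[0,0,0,0,0,0,0.5]]'
python3 -m creep '[[0,0,0.001,0,0,0,0.5],[0,0,0,0,0,0,0.5]]'
python3 -m creep '[[0,0,0.001,0,0,0,0.5],[0,0,0,0,0,0,0.5]]'
```

```text
time_s: 20.52
eef_pos: [0.4917, -0.091, 0.2531]
orientation: [3.142, -0.0, 2.222]
wrist_force: [-0.0, 0.0, -0.7]
width: 0.066
grip_force: 56.4
time_s: 20.68
eef_pos: [0.4918, -0.0911, 0.2529]
orientation: [3.141, 0.001, 2.222]
wrist_force: [-1.7, 0.4, 3.7]
width: 0.0658
grip_force: 56.9
time_s: 20.85
eef_pos: [0.4918, -0.0911, 0.2528]
orientation: [3.141, 0.001, 2.222]
wrist_force: [-4.8, 0.1, 12.0]
width: 0.0657
grip_force: 57.5
```

```bash
python3 -m creep '[[0,0,-0.001,0,0,0,0.5],[0,0,0,0,0,0,1],[0,0,0,0,0,0,1],[0,0,0,0,0,0,1],[0,0,0,0,0,0,1]]'
python3 -m creep '[[0,0,-0.01,0,0,0,1],[0,0,-0.03,0,0,0,1],[0,0,-0.035,0,0,0,1],[0,0,-0.035,0,0,0,1],[0,0,-0.02,0,0,0,1]]'
python3 -m creep '[[0,0,0,0,0,0,1],[0,0,0,0,0,0,1],[0,0,0,0,0,0,1],[0,0,0,0,0,0,1]]'
python3 - <<'E'
from h import *
f=grab('wrist','w9'); s=ctrl.state();print(s['eef_pos'],s['wrist_force'])
for d in ctrl.trace('wrist','roll_yellow')[:1]:
    print(d['confidence'],d['pixel'],fit_cyl(f,d['mask'],[(.115,.033),(.025,.033)],s['eef_pos'][:2]))
g=grab('scene','s9')
for d in ctrl.trace('scene','roll_yellow')[:1]:print(d['confidence'],[fit_cyl(g,d['mask'],[(.115+k,.033),(.025+k,.033)],[.491,-.09]) for k in (0,.01)])
for d in ctrl.trace('scene','core')[:1]:print(d['confidence'],d['pixel'],proj(g,[.518,-.371,.09]))
cv2.imwrite('pics/v9.png',g['frame'][130:360,130:530,::-1].repeat(2,0).repeat(2,1))
E
```

```text
time_s: 21.27
eef_pos: [0.4918, -0.091, 0.252]
orientation: [3.142, -0.0, 2.222]
wrist_force: [-1.0, 0.3, 0.8]
width: 0.0853
grip_force: 0.0
time_s: 21.68
eef_pos: [0.4923, -0.0912, 0.3867]
orientation: [3.139, 0.004, 2.222]
wrist_force: [-0.0, 0.6, 0.0]
width: 0.0857
grip_force: 0.0
time_s: 22.02
eef_pos: [0.4912, -0.0908, 0.3809]
orientation: [-3.14, -0.002, 2.222]
wrist_force: [0.1, 0.8, -0.4]
width: 0.0854
grip_force: 0.0
[ 0.4911424  -0.09079389  0.38072926] [ 0.18361171 -0.65084169 -0.57629894]
0.57 [319.0, 214.5] (array([ 0.491 , -0.0914]), np.float64(0.9633980389704963))
0.9 [(array([ 0.4888, -0.093 ]), np.float64(0.9180704917013738)), (array([ 0.4976, -0.0855]), np.float64(0.9006036953472772))]
0.67 [238.9, 196.8] [235.12029723 183.23909386]
```

View pics/v9.png

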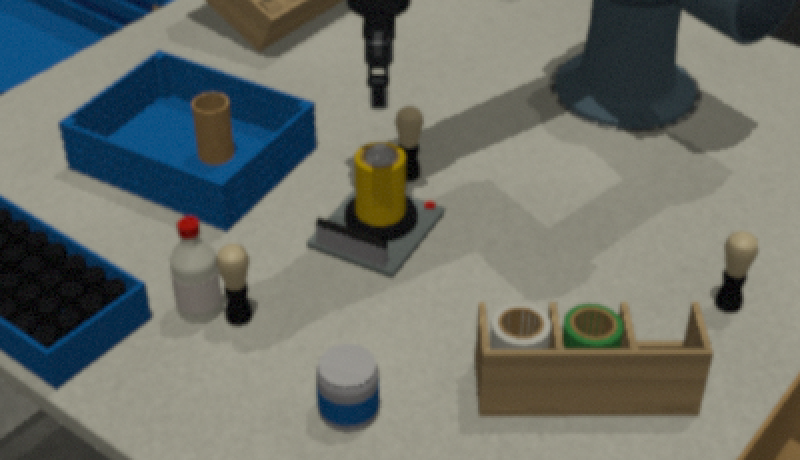

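The picture shows the yellow roll seated on the turntable at about (380, 185). The core stands in the crate at (212, 128), and the other rolls and bystanders are where they began.

```bash
python3 -c "
from plant import ctrl
print(ctrl.hand_in())"
```

```text
the job is handed in; nothing more can be done
None
```

The job is handed in at about 22 s: the empty core stands in the blue crate, the yellow roll is seated on the turntable over the spindle and let go, and the other rolls and bystanders look unmoved; the hand-in call gave no verdict.

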